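# Reload the run rack in reverse order

### The arm

A 6-joint arm with a two-finger parallel gripper is mounted at the origin on a cart in front of the work surface, level with it; the furniture and walls round the work are solid. World frame = base frame: x ahead of the robot, y to its left, z up, the work surface at z = 0. Lengths are in m, angles in degrees, forces in N, time in s.
With the tool pointing down it reaches from about 0.275 to 0.75 m from the base axis. Payload 10.2 kg.
Tool frame: the origin (TCP) lies between the finger pads; the fingertips stand 11 mm ahead of it and the grasp point (between the pads) lies 8 mm behind it; z points along the fingers, y is the line along which they close (so a half turn about z gives the same grasp; the last joint's range is limited). The gripper opens to 88 mm and grips with 3 to 60 N. Pads are 18 mm wide; open, the fingers measure 123 mm over their backs; the gripper's body (75 mm by 187 mm) begins 45 mm behind the grasp point.
Start: joints at [58.877, 17.928, 85.812, -0, 76.261, -12.8], TCP at [0.165, 0.498, 0.25] pointing down, gripper open.
Joint ranges: [-168.41, 168.41], [-55.51, 124.54], [10.69, 146.95], [-70.63, 250.63], [1, 178], [-165.06, 165.06]. Speed limits (degrees/s): [136.94, 136.94, 172.46, 180, 180, 180].

### API

Orientations are given as a 3x3 rotation matrix whose columns are the frame's x, y, z axes.
In Python, from cell import sensors, cams, order gives the robot as it stands.
- The arm moves only by the shell command python3 -m crank 'ROWS' [FORCE]. ROWS is JSON, a list of rows, each a list of 3 entries, a list of its own where there are three numbers: the shift along the tool's x, y, z in cm, then the turn, a rotation vector about the tool's x, y, z in rad, then the closure, from 0 (fully open) to 1 (shut). In form: [[[dx, dy, dz], [ax, ay, az], gripper], ...]. A call has 1 to 5 rows; each row is the pose to reach, as a shift and turn from the pose commanded when the call began, along the tool's axes at that moment; what a row does not reach only later rows make up. A row lasts 1/10 s, in which the tool goes at most 50 mm and 8.59 degrees, less where a joint would pass 70% of its speed; a pose out of reach is approached as far as the arm can. A call with a gripper value outside its range is refused whole. The fingers move at their own pace and stop on an object; FORCE is the grip in N (left out, the last holds). Time passes only in rows, so rows that repeat a pose let the fingers close. It gives the time, the measured TCP pose, the force, the opening and the grip force at its end, in the units of the state.
- sensors.state(): the state, without advancing time (a new reading comes with each control period).
- cams.snapshot(name): name is "scene" or "top" or "wrist"; returns the picture (400x640x3 uint8, red, green, blue); there is no depth.
- cams.camera_params(name): a dict with "K" (3x3 intrinsics, pixels), "R" (3x3) and "t" (3): a world point X has camera coordinates R X + t. Camera axes: x right, y down, z forward; pixel columns grow to the right and rows downward; lengths in m; the calibration is good to about 2 mm. A picture is of the moment at which its call begins: read the wrist's pose just before it. camera_params takes no time and is no camera call; for the wrist camera it gives the pose at the moment of the call.
- order.finish_job(): hands the job in; it is judged then, once.
The state is a dict: "clock": time; "joint_positions": joint angles; "joint_vel": joint speeds; "joint_torque": joint torques, N m; "tcp_pos": TCP position; "tcp_rot": TCP orientation; "wrist_force": force on the tool from outside, world axes, zero at the start; "torque": the same for the moment, N m; "width": finger opening in m; "grip_force": force on a finger pad.
Only numpy, scipy, OpenCV 4.12 (cv2) and the standard library are available. Lean on these libraries where they do the work, as an engineer would, in place of code of your own. Each camera call takes 0.05 s, during which the arm holds its last target. There are 200 camera calls.

### The job

Move the four containers from the aluminium delivery rail to the four pockets of the grey run rack, one in each pocket, in reverse order: the one next to the delivery rail's handle goes into the pocket farthest from the run rack's handle, and so on along the row. Keep them upright all the time and leave each one standing on the floor of its pocket, let go and at rest.

Things in the scene. Friction and masses are not known exactly. Their poses are not given: they have to be found in the camera images.
- strip_can: white cylindrical test-strip canister with a white snap cap: body 40 mm diameter, cap 45 mm diameter from 85 mm to the top at 105 mm; 50 g. Loose, stands upright. Origin: centre of the underside; z up along its axis; its yaw is arbitrary and does not matter.
- dropper: small brown dropper bottle, the slimmest of the four: body 33 mm diameter to 66 mm height, collar 24 mm diameter up to 77 mm, narrow black rubber bulb about 13 mm diameter above it to 102 mm; 70 g. Loose, stands upright. Origin: centre of the underside; z up along its axis; its yaw is arbitrary and does not matter.
- strip_meter: slim white hand-held meter fixed upright in its clear cradle, the tallest of the four, 143 mm; 0.16 kg. The cradle's foot is a plate 62 (x) x 56 mm (y); the meter's flat sides look along +y and -y and are about 38 mm apart: grip across them (fingers closing along its y) at about 100 mm height. Loose. Origin: centre of the underside; x turned up to 0.2 rad from the rail's x at the start.
- specimen_cup: squat specimen cup with a yellow screw lid, the lowest of the four, 61 mm: body 52 mm diameter, lid 57 mm diameter from 48 mm to the top; 60 g. Loose, stands upright. Origin: centre of the underside; z up along its axis; its yaw is arbitrary and does not matter.
- seat_can: flat square black rubber seat, 74 x 74 x 6 mm, fixed on the delivery rail; the strip canister stands on it at the start. It is not moved, so it still tells where the canister stood. Origin: centre of the underside (8 mm above the worktop); its top lies 14 mm above the worktop.
- seat_dropper: flat square black rubber seat, 74 x 74 x 6 mm, fixed on the delivery rail; the dropper bottle stands on it at the start. It is not moved, so it still tells where the dropper bottle stood. Origin: centre of the underside (8 mm above the worktop); its top lies 14 mm above the worktop.
- seat_meter: flat square black rubber seat, 74 x 74 x 6 mm, fixed on the delivery rail; the hand-held meter in its cradle stands on it at the start. It is not moved, so it still tells where the meter stood. Origin: centre of the underside (8 mm above the worktop); its top lies 14 mm above the worktop.
- seat_cup: flat square black rubber seat, 74 x 74 x 6 mm, fixed on the delivery rail; the specimen cup stands on it at the start. It is not moved, so it still tells where the cup stood. Origin: centre of the underside (8 mm above the worktop); its top lies 14 mm above the worktop.
- delivery_rail: the rack full at the start: fixed bright aluminium plate 346 x 84 x 8 mm carrying the four black seats in a row along its x axis (long side), at x = -126, -42, 42, 126 mm, in any order. A flat steel wire handle sticks out 30 mm at its -x end (towards the robot). Origin: centre of the underside, on the worktop; z up.
- run_rack: the rack empty at the start: fixed grey plastic tray 346 x 86 mm with four pockets in a row along its x axis (long side), centres x = -126, -42, 42, 126 mm, y = 0; pockets 79 (x) by 76 mm inside, floor 6 mm and wall tops 18 mm above the worktop. A flat steel wire handle sticks out 30 mm at its -x end (towards the robot). Origin: centre of the underside, on the worktop; z up.
Things that resemble listed ones, but are neither listed nor needed, are in the scene too. What is shaped like the strip_meter but turquoise is not meant.

How it is judged:
By the outcome, as a careful person would: the job done as asked, in the order asked, and still so for the second after the job is handed in, with the robot touching nothing.
It also fails if it takes over 96 s, if anything falls off the work surface, if the arm or the gripper's body presses on something with over 40 N, if the wrist force passes 120 N, or if a joint passes its speed limit or range.

## Working session

There is one attempt and no reset: what is moved stays moved. The work goes in short steps, Python scripts to look and compute and a shell command to move; the robot and the scene stay as the last step left them, time stands still between calls to the robot, and variables do not carry over. Pictures are saved under pics/ and viewed, at most 14 in all, crops included, and the job is handed in when it is done.

```bash
mkdir -p pics; ls
python3 - <<'E'
from cell import sensors,cams
import cv2,numpy as np
np.set_printoptions(precision=4,suppress=True)
s=sensors.state();print(s['clock'],s['tcp_pos'],np.array(s['tcp_rot']),s['width'])
for n in('top','scene'):
    p=cams.camera_params(n);print(n,np.array(p['K']),np.array(p['R']),p['t'])
    cv2.imwrite(f'pics/{n}0.png',cams.snapshot(n)[:,:,::-1])
E
```

```text
pics
0.0 [0.1649 0.4982 0.2492] [[-0.9493  0.3144 -0.0006]
 [ 0.3144  0.9493 -0.0011]
 [ 0.0003 -0.0012 -1.    ]] 0.08775904691879004
top [[383.5784   0.     323.389 ]
 [  0.     383.5784 195.8228]
 [  0.       0.       1.    ]] [[-0.0202 -0.9998  0.0007]
 [-0.9891  0.0199 -0.1459]
 [ 0.1459 -0.0037 -0.9893]] [0.1047 0.5487 0.8439]
scene [[375.7143   0.     315.0888]
 [  0.     375.7143 200.4602]
 [  0.       0.       1.    ]] [[-0.8309 -0.5564 -0.0005]
 [-0.4221  0.6309 -0.651 ]
 [ 0.3625 -0.5407 -0.7591]] [0.5117 0.1945 0.7222]
```

View pics/top0.png

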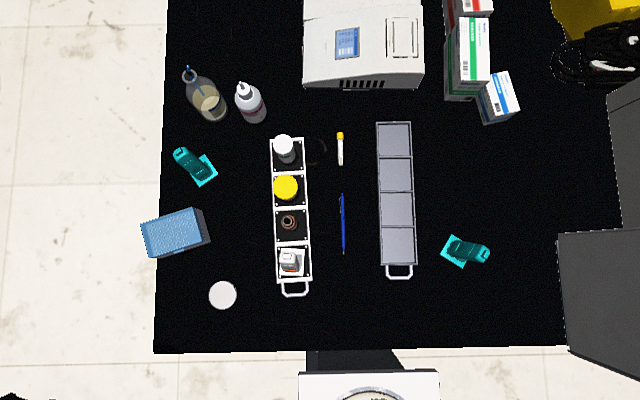

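View pics/scene0.png

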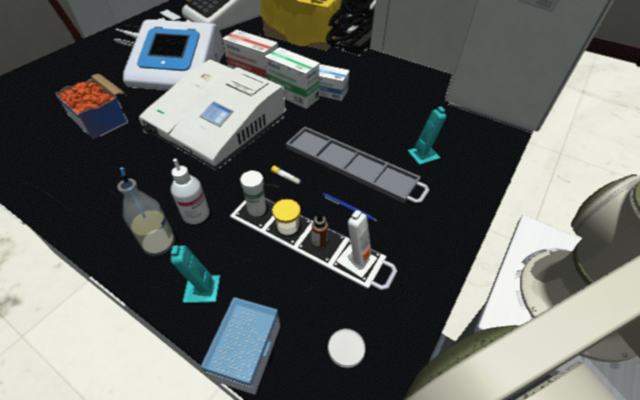

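The pictures show, from the handle, meter (290,262), dropper (289,222), cup (286,188) and can (284,149). The rack is at (397,193), with its handle at the bottom. Could be confused with:
- Meter: turquoise meters at (195,166) and (466,250), not meant.
- Strip can: white disc (222,295), white pump bottle (250,102).
- Dropper: wash bottle (205,95).

I choose the four on the rail. Next: measure, and check them in one close crop.

```bash
cat > h.py <<'E'
import numpy as np,cv2
from cell import sensors,cams
np.set_printoptions(precision=4,suppress=True)
def ray(p,uv,z):
    K,R,t=[np.array(p[k]) for k in('K','R','t')]
    uv=np.atleast_2d(np.array(uv,float)); d=(np.linalg.inv(K)@np.c_[uv,np.ones(len(uv))].T).T@R; c=-R.T@t
    return (c+d*((z-c[2])/d[:,2])[:,None])[:,:2]
def blob(m,box,n=1):
    u0,v0,u1,v1=box; k=np.zeros(m.shape,np.uint8); k[v0:v1,u0:u1]=(m[v0:v1,u0:u1]>0)*255
    c=sorted(cv2.findContours(k,cv2.RETR_EXTERNAL,cv2.CHAIN_APPROX_NONE)[0],key=cv2.contourArea)[-1]
    return c[:,0,:]
E
python3 - <<'E'
from h import *
p=cams.camera_params('top'); im=cv2.imread('pics/top0.png'); hsv=cv2.cvtColor(im,cv2.COLOR_BGR2HSV)
# run rack tops
g=cv2.inRange(hsv,(0,0,60),(180,80,255))
c=blob(g,(365,115,425,265)); w=ray(p,c,.018).astype(np.float32); r=cv2.minAreaRect(w);print('rack',r,'(.346x.086)')
# rail outline: exclude leaning objects via rays at plate top
g=cv2.inRange(hsv,(0,0,150),(180,60,255))
for v in (160,170,205,207,240,243,278,280):
    x=np.where(g[v,262:318])[0]+262; print(v,x.min(),x.max(),ray(p,[[x.min()-.5,v],[x.max()+.5,v]],.008).ravel())
y=cv2.inRange(hsv,(20,120,120),(35,255,255)); c=blob(y,(265,165,310,210)); print('lid',cv2.minEnclosingCircle(ray(p,c,.075).astype(np.float32)))
cap=blob(cv2.inRange(hsv,(0,0,180),(180,60,255)),(265,125,300,160)); print('cap',cv2.minEnclosingCircle(ray(p,cap,.119).astype(np.float32)))
cv2.imwrite('pics/crop1.png',cv2.resize(im[120:300,255:325],None,fx=3.3,fy=3.3,interpolation=cv2.INTER_CUBIC))
a=cv2.imread('pics/crop1.png'); s=cv2.imread('pics/scene0.png')[160:295,225:405]; s=cv2.resize(s,None,fx=3.1,fy=3.1,interpolation=cv2.INTER_CUBIC)
o=np.zeros((594,800,3),np.uint8);o[:,:231]=a[:594];o[:s.shape[0],235:235+s.shape[1]]=s;cv2.imwrite('pics/crop1.png',o)
E
```

```text
rack ((0.5631395578384399, -0.07789768278598785), (0.08641859143972397, 0.3437289297580719), 89.5610122680664) (.346x.086)
160 271 304 [0.6458 0.2199 0.6441 0.1375]
170 271 305 [0.621  0.2199 0.6193 0.1354]
205 273 307 [0.5358 0.2151 0.5342 0.1318]
207 273 307 [0.531  0.2151 0.5294 0.1319]
240 275 309 [0.4529 0.2105 0.4512 0.1283]
243 275 309 [0.4459 0.2105 0.4442 0.1284]
278 277 312 [0.3653 0.206  0.3636 0.1226]
280 277 311 [0.3608 0.206  0.3591 0.125 ]
lid ((0.568130612373352, 0.17895479500293732), 0.0286235511302948)
cap ((0.6441195011138916, 0.17372867465019226), 0.038303032517433167)
```

View pics/crop1.png

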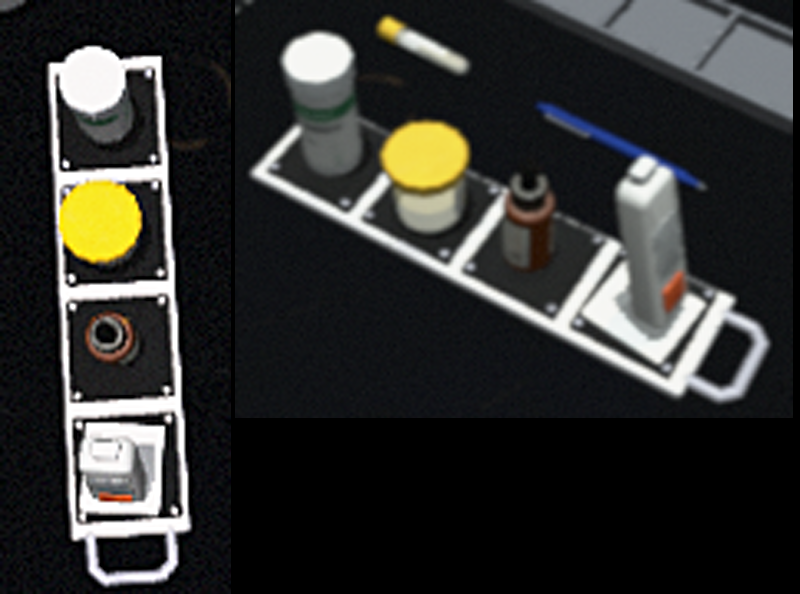

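The crop confirms the choice: can (93,78), cup (100,222), dropper (106,337) and white meter with orange button (107,450), with all four seats occupied. Next I square the tool up and look from above the rail.

Run:
```python
from h import *
p=cams.camera_params('top')
print('cap',ray(p,[[283.2,143.6]],.119),'bulb',ray(p,[[287.1,221.5]],.116),'meter top',ray(p,[[287.4,255.8]],.157))
q=np.array([[88,423],[162,433],[165,515],[83,507]])/3.3+[255,120]; print('foot',ray(p,q,.02))
s=sensors.state();R=np.array(s['tcp_rot']);
from scipy.spatial.transform import Rotation as Q
a=.049; G=np.array([[-np.cos(a),-np.sin(a),0],[-np.sin(a),np.cos(a),0],[0,0,-1]]).T
G=np.column_stack([[-np.cos(a),-np.sin(a),0],[-np.sin(a),np.cos(a),0],[0,0,-1]])
print('turn',Q.from_matrix(R.T@G).as_rotvec()); print('shift cm',R.T@(np.array([.40,.167,.26])-s['tcp_pos'])*100)
w=cams.camera_params('wrist');print(-np.array(w['R']).T@np.array(w['t'])-s['tcp_pos'],np.array(w['R'])@R,np.array(w['K'])[0,0])
```

```text
cap [[0.6538 0.1777]] bulb [[0.487  0.1707]] meter top [[0.4166 0.1667]]
foot [[0.4333 0.1925]
 [0.4254 0.1407]
 [0.3691 0.1394]
 [0.3757 0.1962]]
turn [-0.001  -0.0004 -0.3688]
shift cm [-32.7249 -24.0523  -1.0553]
[-0.0761  0.025   0.1351] [[ 0.0006  1.     -0.0016]
 [-0.9505  0.0001 -0.3106]
 [-0.3106  0.0017  0.9505]] 330.6166955251895
```

```bash
python3 -m crank '[[[-5,-3.6,0],[0,0,-0.07],0],[[-9,-6.6,0],[0,0,-0.15],0],[[-13,-9.6,0],[0,0,-0.22],0],[[-17,-12.5,0],[0,0,-0.29],0],[[-21,-15.4,-1],[0,0,-0.369],0]]' 20 | tail -3
python3 - <<'E'
from h import *
s=sensors.state();R=np.array(s['tcp_rot']);print(s['clock'],s['tcp_pos'],R)
print(R.T@(np.array([.40,.167,.26])-s['tcp_pos'])*100)
E
```

```text
wrist_force: [0.1, 0.5, 0.5]
width: 0.0883
grip_force: 0.0
0.6 [0.3098 0.2932 0.2572] [[-0.9986 -0.0524 -0.0016]
 [-0.0524  0.9986 -0.0009]
 [ 0.0016 -0.0008 -1.    ]]
[ -8.3455 -13.077   -0.2812]
```

```bash
python3 -m crank '[[[-2,-4.3,0],[0,0,0],0],[[-5,-8.7,0],[0,0,0],0],[[-8.3,-13.1,-0.3],[0,0,0],0],[[-8.3,-13.1,-0.3],[0,0,0],0]]' | tail -3
python3 - <<'E'
from h import *
s=sensors.state();R=np.array(s['tcp_rot']);print(s['clock'],s['tcp_pos'],R)
w=cams.camera_params('wrist');im=cams.snapshot('wrist')[:,:,::-1];cv2.imwrite('pics/w1.png',im)
np.savez('w1.npz',**{k:np.array(w[k]) for k in 'KRt'})
E
```

```text
wrist_force: [-0.7, 0.6, 0.0]
width: 0.0883
grip_force: 0.0
1.0 [0.4011 0.1651 0.2608] [[-0.999  -0.0443  0.0003]
 [-0.0443  0.999  -0.0007]
 [-0.0002 -0.0007 -1.    ]]
```

View pics/w1.png

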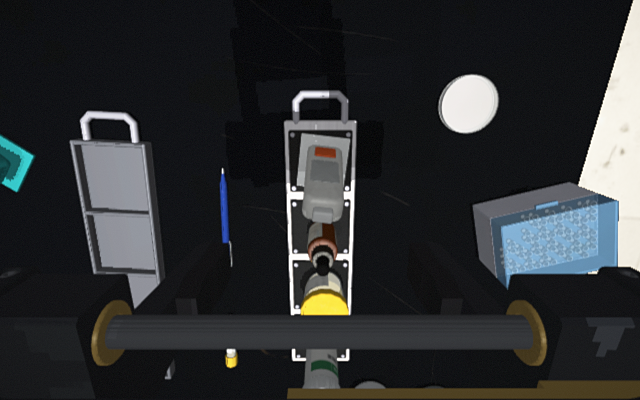

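The wrist view shows the meter at (323,185), dropper at (322,245), cup lid at (324,303) and can at (322,375). Next, a crop of the meter to read its yaw.

Run:
```python
import cv2
im=cv2.imread('pics/w1.png')[110:290,270:380];cv2.imwrite('pics/w1c.png',cv2.resize(im,None,fx=3.3,fy=3.3,interpolation=cv2.INTER_CUBIC))
```

```text
(no output)
```

View pics/w1c.png

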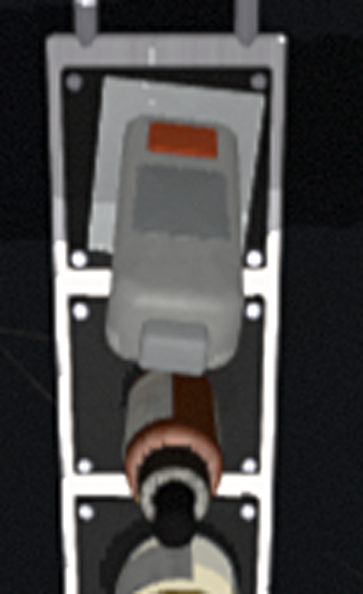

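The crop shows the foot's near edge from (105,77) to (265,95), its left edge down to (88,250), and the meter's top tab at (175,345): it is turned about 0.1 rad.

Run:
```python
from h import *
p=np.load('w1.npz')
f=lambda q,z:ray(p,np.array(q)/3.3+[270,110],z)
q=f([[105,77],[265,95],[88,250]],.017);print(q)
a=q[0]-q[1];b=q[2]-q[0];print('len',np.hypot(*a),np.hypot(*b))
ya=np.arctan2(a[1],a[0])+np.pi/2;ya=np.arctan2(np.sin(2*ya),np.cos(2*ya))/2
print('yaw from y edge',ya,'from x edge',np.arctan2(b[1],b[0]))
c=q[0:2].mean(0);
for y in(-.1,-.05): print('center',c+.031*np.array([np.cos(y),np.sin(y)]))
print('tab',f([[175,322],[175,345],[175,370]],.157),'bulb',f([[178,500]],.116))
print('rail edges',f([[48,38],[285,40]],.008),f([[60,280],[275,283]],.008), f([[67,480],[267,487]],.008))
print('lid',ray(p,[[324,303]],.075))
```

```text
[[0.3709 0.1444]
 [0.3746 0.1999]
 [0.4332 0.1401]]
len 0.05557869649394937 0.062413311421763866
yaw from y edge -0.06635163461490157 from x edge -0.06960522419896722
center [0.4036 0.1691]
center [0.4037 0.1706]
tab [[0.4082 0.1686]
 [0.414  0.1689]
 [0.4203 0.1692]] bulb [[0.4778 0.1734]]
rail edges [[0.3595 0.1238]
 [0.3565 0.2064]] [[0.448  0.1294]
 [0.4455 0.2098]] [[0.5314 0.1336]
 [0.531  0.2132]]
lid [[0.5541 0.1779]]
```

Foot size comes out at 55.6 × 62.4 mm, matching the 56 × 62 given. Meter centre is (0.4036, 0.1695), yaw -0.068. Grasping.

```bash
python3 -m crank '[[[-0.3,0.4,2],[0,0,0.11],0],[[-0.3,0.4,6.5],[0,0,0.11],0],[[-0.3,0.4,11],[0,0,0.11],0],[[-0.3,0.4,14.5],[0,0,0.11],0],[[-0.3,0.4,15.4],[0,0,0.11],0]]' 25; python3 -m crank '[[[0,0,0],[0,0,0],0.7],[[0,0,0],[0,0,0],0.7],[[0,0,0],[0,0,0],0.7],[[0,0,0],[0,0,0],0.7]]' 25
```

```text
clock: 1.55
tcp_pos: [0.3992, 0.1733, 0.1041]
tcp_rot: [[-0.998, 0.06, -0.006], [0.06, 0.998, -0.001], [0.006, -0.001, -1.0]]
wrist_force: [-0.6, -0.5, 0.9]
width: 0.0881
grip_force: 0.0
clock: 1.95
tcp_pos: [0.4022, 0.1727, 0.108]
tcp_rot: [[-0.998, 0.061, 0.002], [0.061, 0.998, 0.0], [-0.002, 0.0, -1.0]]
wrist_force: [-0.2, -0.3, 0.4]
width: 0.0587
grip_force: 0.0
```

```bash
python3 -m crank '[[[0,-0.3,0],[0,0,0],0.7],[[0,-0.3,0],[0,0,0],0.7],[[0,-0.3,0],[0,0,0],0.7],[[0,-0.3,0],[0,0,0],0.7],[[0,-0.3,0],[0,0,0],0.7]]' 25;  python3 -m crank '[[[0,0,0],[0,0,0],0.7],[[0,0,0],[0,0,0],0.7],[[0,0,0],[0,0,0],0.7]]' 25
```

```text
clock: 2.45
tcp_pos: [0.4016, 0.1695, 0.107]
tcp_rot: [[-0.998, 0.061, 0.0], [0.061, 0.998, -0.0], [-0.0, -0.0, -1.0]]
wrist_force: [-1.1, -1.3, 3.3]
width: 0.0342
grip_force: 25.0
clock: 2.75
tcp_pos: [0.4016, 0.1695, 0.107]
tcp_rot: [[-0.998, 0.061, 0.0], [0.061, 0.998, -0.0], [-0.0, -0.0, -1.0]]
wrist_force: [0.2, -2.0, 6.0]
width: 0.0346
grip_force: 25.0
```

Grip confirmed. Lift first, then traverse.

```bash
python3 -m crank '[[[0,0,-1],[0,0,0],0.7],[[0,0,-4],[0,0,0],0.7],[[0,0,-7],[0,0,0],0.7],[[0,-1,-10],[0,0,0],0.7],[[-2,-4,-10],[0,0,0],0.7]]' 30; python3 -m crank '[[[-2,-3,0],[0,0,0],0.7],[[-5,-6,0],[0,0,-0.02],0.7],[[-8,-9,0],[0,0,-0.05],0.7],[[-11,-12,0],[0,0,-0.05],0.7],[[-14,-14,0],[0,0,-0.05],0.7]]'; python3 -m crank '[[[-3,-1,0],[0,0,0],0.7],[[-6,-2,0],[0,0,0],0.7],[[-9,-3,0],[0,0,0],0.7],[[-12,-4,0],[0,0,0],0.7],[[-12,-4,0],[0,0,0],0.7]]'
python3 -m crank '[[[0,0,0],[0,0,0],0.7]]'
python3 - <<'E'
from h import *
s=sensors.state();R=np.array(s['tcp_rot'])
print(R.T@(np.array([.687,-.079,.13])-s['tcp_pos'])*100)
cv2.imwrite('pics/s1.png',cams.snapshot('scene')[100:300,180:480,::-1]); cv2.imwrite('pics/t1.png',cams.snapshot('top')[:,:,::-1])
E
```

```text
clock: 3.25
tcp_pos: [0.4193, 0.1296, 0.2106]
tcp_rot: [[-0.998, 0.057, 0.006], [0.057, 0.998, 0.001], [-0.006, 0.001, -1.0]]
wrist_force: [1.4, -0.3, -2.7]
width: 0.0344
grip_force: 29.9
clock: 3.75
tcp_pos: [0.551, -0.0218, 0.207]
tcp_rot: [[-1.0, 0.012, -0.0], [0.012, 1.0, 0.0], [0.0, 0.0, -1.0]]
wrist_force: [-0.2, 0.8, -2.3]
width: 0.0345
grip_force: 29.9
clock: 4.25
tcp_pos: [0.6715, -0.0622, 0.2053]
tcp_rot: [[-1.0, 0.012, -0.001], [0.012, 1.0, 0.0], [0.001, 0.0, -1.0]]
wrist_force: [-0.5, -0.6, -2.2]
width: 0.0343
grip_force: 29.9
clock: 4.35
tcp_pos: [0.6695, -0.061, 0.2062]
tcp_rot: [[-1.0, 0.011, -0.002], [0.011, 1.0, 0.001], [0.002, 0.001, -1.0]]
wrist_force: [-0.3, -0.8, -1.8]
width: 0.0345
grip_force: 29.9
[-1.7798 -1.7895  7.6147]
```

View pics/s1.png

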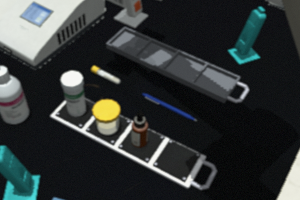

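The meter hangs upright above the far end of the rack, at (130,10) in the crop; the others stand undisturbed. Lowering.

```bash
python3 -m crank '[[[-1.8,-1.8,0],[0,0,0],0.7],[[-1.8,-1.8,4],[0,0,0],0.7],[[-1.8,-1.8,7.5],[0,0,0],0.7],[[-1.8,-1.8,7.6],[0,0,0],0.7],[[-1.8,-1.8,7.6],[0,0,0],0.7]]' ; python3 -m crank '[[[0,0,1],[0,0,0],0.7],[[0,0,2],[0,0,0],0.7],[[0,0,2.6],[0,0,0],0.7],[[0,0,2.9],[0,0,0],0.7],[[0,0,2.9],[0,0,0],0.7]]'
```

```text
clock: 4.95
tcp_pos: [0.6875, -0.079, 0.1322]
tcp_rot: [[-1.0, 0.01, 0.0], [0.01, 1.0, -0.0], [-0.0, -0.0, -1.0]]
wrist_force: [0.4, -0.4, -1.2]
width: 0.0343
grip_force: 29.9
clock: 5.45
tcp_pos: [0.6875, -0.0793, 0.1015]
tcp_rot: [[-1.0, 0.011, -0.001], [0.011, 1.0, 0.0], [0.001, 0.0, -1.0]]
wrist_force: [-0.3, 1.0, -1.8]
width: 0.0341
grip_force: 29.9
```

```bash
python3 -m crank '[[[0,0,0.1],[0,0,0],0.7],[[0,0,0.2],[0,0,0],0.7],[[0,0,0.25],[0,0,0],0.7],[[0,0,0.25],[0,0,0],0.7]]'
python3 - <<'E'
from h import *
cv2.imwrite('pics/s2.png',cv2.resize(cams.snapshot('scene')[80:210,260:460,::-1],None,fx=3,fy=3))
E
```

```text
clock: 5.85
tcp_pos: [0.6876, -0.0793, 0.0994]
tcp_rot: [[-1.0, 0.011, 0.0], [0.011, 1.0, 0.0], [-0.0, 0.0, -1.0]]
wrist_force: [-0.1, -0.6, -1.0]
width: 0.0347
grip_force: 29.9
```

View pics/s2.png

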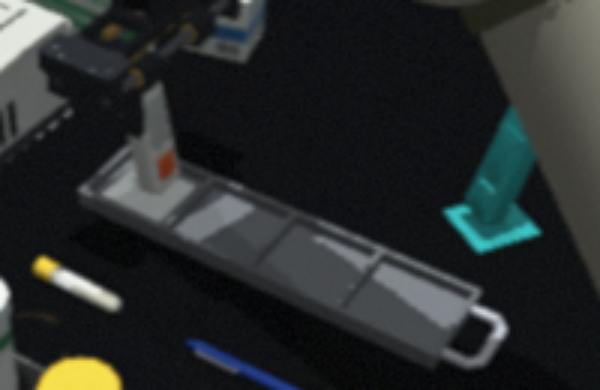

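The meter foot lies inside the far pocket, at (150,195). Touch down, release, back off straight up.

```bash
python3 -m crank '[[[0,0,0.1],[0,0,0],0.7],[[0,0,0.1],[0,0,0],0.7],[[0,0,0.1],[0,0,0],0.45],[[0,0,0.1],[0,0,0],0],[[0,0,0.1],[0,0,0],0]]'; python3 -m crank '[[[0,0,0],[0,0,0],0],[[0,0,0],[0,0,0],0],[[0,0,-2],[0,0,0],0],[[0,0,-6],[0,0,0],0],[[0,0,-11],[0,0,0],0]]'
python3 -m crank '[[[5,3,-1],[0,0,0],0],[[9,7,-1],[0,0,0],0],[[12,11,-1],[0,0,0],0],[[14,15,-1],[0,0,0],0],[[16,19,-1],[0,0,-0.03],0]]' | head -2
python3 - <<'E'
from h import *
s=sensors.state();R=np.array(s['tcp_rot'])
print(R.T@(np.array([.489,.171,.2])-s['tcp_pos'])*100)
E
```

```text
clock: 6.4
tcp_pos: [0.6876, -0.0793, 0.0982]
tcp_rot: [[-1.0, 0.011, -0.0], [0.011, 1.0, 0.0], [0.0, 0.0, -1.0]]
wrist_force: [-0.0, -0.5, -0.6]
width: 0.0562
grip_force: 0.0
clock: 6.9
tcp_pos: [0.6869, -0.0791, 0.208]
tcp_rot: [[-1.0, 0.011, -0.004], [0.011, 1.0, 0.001], [0.004, 0.001, -1.0]]
wrist_force: [0.0, -0.3, 1.0]
width: 0.0884
grip_force: 0.0
clock: 7.4
tcp_pos: [0.5302, 0.1098, 0.2188]
[4.0053 6.2009 1.8737]
```

```bash
python3 -m crank '[[[2,3,0],[0,0,-0.03],0],[[4,6.2,1],[0,0,-0.03],0],[[4,6.2,1],[0,0,-0.03],0],[[4,6.2,1],[0,0,-0.03],0],[[4,6.2,1],[0,0,-0.03],0]]'
python3 - <<'E'
from h import *
s=sensors.state()
w=cams.camera_params('wrist');im=cams.snapshot('wrist')[:,:,::-1];cv2.imwrite('pics/w2.png',im)
np.savez('w2.npz',**{k:np.array(w[k]) for k in 'KRt'})
top=cams.snapshot('top')[:,:,::-1];cv2.imwrite('pics/t2.png',top)
cv2.imwrite('pics/w2v.png',np.vstack([im[:,200:440],]))
hsv=cv2.cvtColor(im,cv2.COLOR_BGR2HSV)
c=blob(cv2.inRange(hsv,(20,120,80),(35,255,255)),(200,150,440,399));print(c.min(0),c.max(0))
E
```

```text
clock: 7.9
tcp_pos: [0.4911, 0.169, 0.2086]
tcp_rot: [[-0.999, -0.048, 0.001], [-0.048, 0.999, -0.0], [-0.001, -0.0, -1.0]]
wrist_force: [-0.2, 0.4, 0.4]
width: 0.088
grip_force: 0.0
[295 237] [355 294]
```

View pics/w2.png

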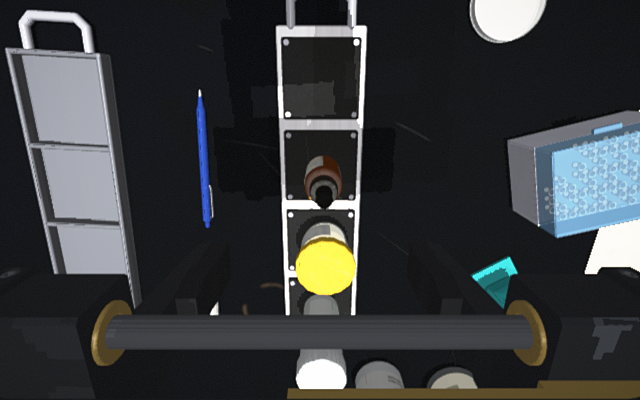

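This shows the dropper bulb at (323,197), the cup lid at (325,266), the empty meter seat at (321,78), and the rack's near pockets at left (first divider from (28,145) to (118,146)).

Run:
```python
from h import *
p=np.load('w2.npz');im=cv2.imread('pics/w2.png');hsv=cv2.cvtColor(im,cv2.COLOR_BGR2HSV)
c=blob(cv2.inRange(hsv,(20,120,80),(35,255,255)),(200,150,440,399));print('lid',cv2.minEnclosingCircle(ray(p,c,.075).astype(np.float32)))
print('bulb',ray(p,[[323,197]],.116),'shoulder',ray(p,[[322,179]],.08))
print('seat pins mean',ray(p,[[288,135],[356,134],[289,197],[354,196]],.014).mean(0))
print('rack',ray(p,[[8,50],[107,53],[28,145],[118,146],[48,222],[126,223]],.018))
t=cv2.imread('pics/t2.png');pt=cams.camera_params('top');h2=cv2.cvtColor(t,cv2.COLOR_BGR2HSV)
y=blob(cv2.inRange(h2,(20,120,80),(35,255,255)),(265,165,310,210));print('lid top',cv2.minEnclosingCircle(ray(pt,y,.075).astype(np.float32)))
```

```text
lid ((0.5669941306114197, 0.17907102406024933), 0.030431577935814857)
bulb [[0.4861 0.1718]] shoulder [[0.4824 0.1712]]
seat pins mean [0.487  0.1719]
rack [[ 0.3924 -0.1174]
 [ 0.3905 -0.0283]
 [ 0.4787 -0.1186]
 [ 0.4753 -0.0302]
 [ 0.5606 -0.1158]
 [ 0.5578 -0.0332]]Traceback (most recent call last):
  File "<stdin>", line 8, in <module>
  File "h.py", line 10, in blob
    c=sorted(cv2.findContours(k,cv2.RETR_EXTERNAL,cv2.CHAIN_APPROX_NONE)[0],key=cv2.contourArea)[-1]
      ~~~~~~~~~~~~~~~~~~~~~~~~~~~~~~~~~~~~~~~~~~~~~~~~~~~~~~~~~~~~~~~~~~~~~~~~~~~~~~~~~~~~~~~~~~^^^^
IndexError: list index out of range
```

```bash
python3 -m crank '[[[0.5,0.27,1],[0,0,0],0.25],[[0.5,0.27,5],[0,0,0],0.25],[[0.5,0.27,9],[0,0,0],0.25],[[0.5,0.27,13],[0,0,0],0.25],[[0.5,0.27,14.2],[0,0,0],0.25]]' 15; python3 -m crank '[[[0,0,0],[0,0,0],0.25],[[0,0,0],[0,0,0],0.25]]'
```

```text
clock: 8.5
tcp_pos: [0.4831, 0.1716, 0.0626]
tcp_rot: [[-0.999, -0.049, -0.007], [-0.049, 0.999, -0.001], [0.007, -0.0, -1.0]]
wrist_force: [-0.1, -0.5, 0.1]
width: 0.0657
grip_force: 0.0
clock: 8.7
tcp_pos: [0.4862, 0.1722, 0.0678]
tcp_rot: [[-0.999, -0.049, 0.002], [-0.049, 0.999, 0.0], [-0.002, 0.0, -1.0]]
wrist_force: [0.2, -0.7, 0.1]
width: 0.0659
grip_force: 0.0
```

```bash
python3 -m crank '[[[0,0,0],[0,0,0],0.75],[[0,0,0],[0,0,0],0.75],[[0,0,0],[0,0,0],0.75],[[0,0,0],[0,0,0],0.75],[[0,0,0],[0,0,0],0.75]]' 15;python3 -m crank '[[[0,0,0],[0,0,0],0.75],[[0,0,0],[0,0,0],0.75]]'
```

```text
clock: 9.2
tcp_pos: [0.4855, 0.1722, 0.0667]
tcp_rot: [[-0.999, -0.049, 0.001], [-0.049, 0.999, 0.0], [-0.001, 0.0, -1.0]]
wrist_force: [-0.5, 0.8, 1.7]
width: 0.0315
grip_force: 15.0
clock: 9.4
tcp_pos: [0.4855, 0.1722, 0.0666]
tcp_rot: [[-0.999, -0.049, 0.0], [-0.049, 0.999, 0.0], [-0.0, 0.0, -1.0]]
wrist_force: [-0.6, 0.1, 3.7]
width: 0.0313
grip_force: 15.0
```

```bash
python3 -m crank '[[[0,0,-1],[0,0,0],0.75],[[0,0,-4],[0,0,0],0.75],[[0,0,-7],[0,0,0],0.75],[[0,-2,-10],[0,0,0],0.75],[[-1,-5,-11],[0,0,0],0.75]]' 18|head -2; python3 -m crank '[[[-2,-4,0],[0,0,0.02],0.75],[[-4,-8,0],[0,0,0.04],0.75],[[-6,-12,0],[0,0,0.057],0.75],[[-8,-16,0],[0,0,0.057],0.75],[[-9.6,-19.5,0],[0,0,0.057],0.75]]' | head -2;  python3 -m crank '[[[0,-0.7,0],[0,0,0],0.75],[[0,-0.7,0],[0,0,0],0.75],[[0,-0.7,0],[0,0,0],0.75]]'
python3 - <<'E'
from h import *
s=sensors.state();R=np.array(s['tcp_rot'])
print(R.T@(np.array([.604,-.077,.0586])-s['tcp_pos'])*100)
E
```

```text
clock: 9.9
tcp_pos: [0.498, 0.1232, 0.1798]
clock: 10.4
tcp_pos: [0.6038, -0.0694, 0.1768]
clock: 10.7
tcp_pos: [0.6027, -0.0733, 0.1766]
tcp_rot: [[-1.0, 0.007, -0.0], [0.007, 1.0, 0.0], [0.0, 0.0, -1.0]]
wrist_force: [1.2, 0.6, -0.9]
width: 0.0314
grip_force: 18.0
[-0.1371 -0.376  11.8013]
```

```bash
python3 -m crank '[[[-0.1,-0.4,3],[0,0,0],0.75],[[-0.1,-0.4,6.5],[0,0,0],0.75],[[-0.1,-0.4,9],[0,0,0],0.75],[[-0.1,-0.4,10.5],[0,0,0],0.75],[[-0.1,-0.4,10.8],[0,0,0],0.75]]' |head -2; python3 -m crank '[[[0,0,0.4],[0,0,0],0.75],[[0,0,0.7],[0,0,0],0.75],[[0,0,0.9],[0,0,0],0.75],[[0,0,1.0],[0,0,0],0.75],[[0,0,1.0],[0,0,0],0.75]]'
```

```text
clock: 11.2
tcp_pos: [0.6035, -0.0771, 0.0674]
clock: 11.7
tcp_pos: [0.6043, -0.0784, 0.0587]
tcp_rot: [[-1.0, 0.008, 0.001], [0.008, 1.0, -0.0], [-0.001, -0.0, -1.0]]
wrist_force: [-0.6, 0.5, 0.3]
width: 0.0315
grip_force: 18.0
```

```bash
python3 -m crank '[[[0,0,0.05],[0,0,0],0.6],[[0,0,0.05],[0,0,0],0],[[0,0,0.05],[0,0,0],0],[[0,0,0.05],[0,0,0],0],[[0,0,0.05],[0,0,0],0]]'|head -2; python3 -m crank '[[[0,0,-2],[0,0,0],0],[[0,0,-6],[0,0,0],0],[[0,0,-11],[0,0,0],0],[[0.5,3,-13],[0,0,0],0],[[1,7,-13],[0,0,0],0]]'|head -2
python3 -m crank '[[[1,4,0],[0,0,-0.02],0],[[1.5,8,0],[0,0,-0.04],0],[[2,12,0],[0,0,-0.057],0],[[2.5,16,0],[0,0,-0.057],0],[[2.5,18.3,0],[0,0,-0.057],0]]'|head -2; python3 -m crank '[[[0,0.3,0],[0,0,0],0],[[0,0.3,0],[0,0,0],0]]'
python3 - <<'E'
from h import *
s=sensors.state();R=np.array(s['tcp_rot'])
print(R.T@(np.array([.567,.179,.060])-s['tcp_pos'])*100)
w=cams.camera_params('wrist');im=cams.snapshot('wrist')[:,:,::-1];cv2.imwrite('pics/w3.png',im)
hsv=cv2.cvtColor(im,cv2.COLOR_BGR2HSV)
c=blob(cv2.inRange(hsv,(20,120,80),(35,255,255)),(200,100,440,399));print('lid',cv2.minEnclosingCircle(ray(w,c,.075).astype(np.float32)))
E
```

```text
clock: 12.2
tcp_pos: [0.6042, -0.0783, 0.0579]
clock: 12.7
tcp_pos: [0.5958, -0.0089, 0.1915]
clock: 13.2
tcp_pos: [0.5703, 0.1777, 0.1881]
clock: 13.4
tcp_pos: [0.5709, 0.178, 0.1878]
tcp_rot: [[-0.999, -0.05, -0.0], [-0.05, 0.999, -0.0], [0.0, -0.0, -1.0]]
wrist_force: [-0.2, 0.3, -0.7]
width: 0.0879
grip_force: 0.0
[ 0.3845  0.128  12.7788]
lid ((0.5684152245521545, 0.17884916067123413), 0.029130680486559868)
```

View pics/w3.png

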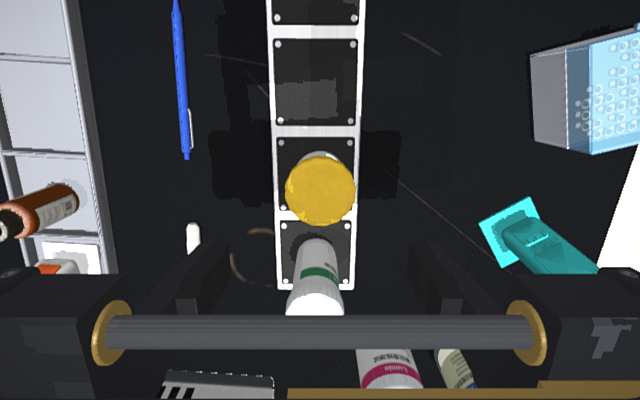

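The picture shows the dropper standing in the third pocket (60,195), the meter foot in the fourth (70,255), the cup lid at (320,190) under the tool and the can at (315,270). Lid radius is 29.1 mm against 28.5 given. Grasping the lid.

```bash
python3 -m crank '[[[0.3,0.1,2],[0,0,0],0],[[0.3,0.1,6],[0,0,0],0],[[0.3,0.1,10],[0,0,0],0],[[0.3,0.1,12.3],[0,0,0],0],[[0.3,0.1,12.7],[0,0,0],0]]' 15|head -2; python3 -m crank '[[[0,0,0],[0,0,0],0],[[0,0,0],[0,0,0],0.5],[[0,0,0],[0,0,0],0.5],[[0,0,0],[0,0,0],0.5],[[0,0,0],[0,0,0],0.5]]';python3 -m crank '[[[0,0,0],[0,0,0],0.5],[[0,0,0],[0,0,0],0.5],[[0,0,0],[0,0,0],0.5]]'
```

```text
clock: 13.95
tcp_pos: [0.5668, 0.1772, 0.0582]
clock: 14.45
tcp_pos: [0.5682, 0.1788, 0.0615]
tcp_rot: [[-0.999, -0.049, 0.001], [-0.049, 0.999, 0.0], [-0.001, 0.0, -1.0]]
wrist_force: [0.1, -0.2, -0.4]
width: 0.0583
grip_force: 0.0
clock: 14.75
tcp_pos: [0.5681, 0.1789, 0.0613]
tcp_rot: [[-0.999, -0.049, 0.001], [-0.049, 0.999, 0.0], [-0.001, 0.0, -1.0]]
wrist_force: [-0.7, -0.1, 4.9]
width: 0.0549
grip_force: 14.9
```

```bash
python3 -m crank '[[[0,0,-1],[0,0,0],0.5],[[0,0,-4],[0,0,0],0.5],[[0,0,-7],[0,0,0],0.5],[[0.5,-2,-10],[0,0,0],0.5],[[2,-5,-11],[0,0,0],0.5]]' 18|head -2; python3 -m crank '[[[1,-4,0],[0,0,0.02],0.5],[[2,-8,0],[0,0,0.04],0.5],[[3,-12,0],[0,0,0.057],0.5],[[4,-16,0],[0,0,0.057],0.5],[[4.1,-19.5,0],[0,0,0.057],0.5]]' | head -2;  python3 -m crank '[[[0,-0.8,0],[0,0,0],0.5],[[0,-0.8,0],[0,0,0],0.5],[[0,-0.8,0],[0,0,0],0.5]]'
python3 - <<'E'
from h import *
s=sensors.state();R=np.array(s['tcp_rot'])
print(R.T@(np.array([.520,-.077,.0533])-s['tcp_pos'])*100)
E
```

```text
clock: 15.25
tcp_pos: [0.5515, 0.1281, 0.1741]
clock: 15.75
tcp_pos: [0.5181, -0.0706, 0.1714]
clock: 16.05
tcp_pos: [0.519, -0.0759, 0.1709]
tcp_rot: [[-1.0, 0.007, -0.0], [0.007, 1.0, 0.0], [0.0, 0.0, -1.0]]
wrist_force: [0.2, 0.4, -0.2]
width: 0.0547
grip_force: 18.0
[-0.1089 -0.1142 11.7622]
```

```bash
python3 -m crank '[[[-0.1,-0.1,3],[0,0,0],0.5],[[-0.1,-0.1,6.5],[0,0,0],0.5],[[-0.1,-0.1,9],[0,0,0],0.5],[[-0.1,-0.1,10.5],[0,0,0],0.5],[[-0.1,-0.1,10.8],[0,0,0],0.5]]' |head -2; python3 -m crank '[[[0,0,0.4],[0,0,0],0.5],[[0,0,0.7],[0,0,0],0.5],[[0,0,0.9],[0,0,0],0.5],[[0,0,0.97],[0,0,0],0.5],[[0,0,0.97],[0,0,0],0.5]]'
```

```text
clock: 16.55
tcp_pos: [0.5192, -0.0762, 0.0614]
clock: 17.05
tcp_pos: [0.5201, -0.0779, 0.0534]
tcp_rot: [[-1.0, 0.008, 0.0], [0.008, 1.0, -0.0], [-0.0, -0.0, -1.0]]
wrist_force: [0.8, -0.5, -1.2]
width: 0.0547
grip_force: 18.0
```

```bash
python3 -m crank '[[[0,0,0.05],[0,0,0],0.4],[[0,0,0.05],[0,0,0],0],[[0,0,0.05],[0,0,0],0],[[0,0,0.05],[0,0,0],0],[[0,0,0.05],[0,0,0],0]]'|head -2; python3 -m crank '[[[0,0,-2],[0,0,0],0],[[0,0,-6],[0,0,0],0],[[0,0,-11],[0,0,0],0],[[-1,3,-15],[0,0,0],0],[[-3,7,-16],[0,0,0],0]]'|head -2
python3 -m crank '[[[-2,4,0],[0,0,-0.02],0],[[-4,8,0],[0,0,-0.04],0],[[-6,12,0],[0,0,-0.057],0],[[-8,16,0],[0,0,-0.057],0],[[-10,18.5,0],[0,0,-0.057],0]]'|head -2; python3 -m crank '[[[-1,0,0],[0,0,0],0],[[-1,0,0],[0,0,0],0]]'
python3 - <<'E'
from h import *
s=sensors.state();R=np.array(s['tcp_rot'])
print(R.T@(np.array([.654,.178,.2])-s['tcp_pos'])*100)
w=cams.camera_params('wrist');im=cams.snapshot('wrist')[:,:,::-1];cv2.imwrite('pics/w4.png',im)
np.savez('w4.npz',**{k:np.array(w[k]) for k in 'KRt'})
E
```

```text
clock: 17.55
tcp_pos: [0.52, -0.0779, 0.0527]
clock: 18.05
tcp_pos: [0.5517, -0.0087, 0.2175]
clock: 18.55
tcp_pos: [0.6522, 0.179, 0.2125]
clock: 18.75
tcp_pos: [0.6624, 0.1771, 0.2116]
tcp_rot: [[-0.999, -0.05, -0.001], [-0.05, 0.999, -0.0], [0.001, -0.0, -1.0]]
wrist_force: [-1.0, -0.4, 0.4]
width: 0.0882
grip_force: 0.0
[0.8333 0.1301 1.165 ]
```

View pics/w4.png

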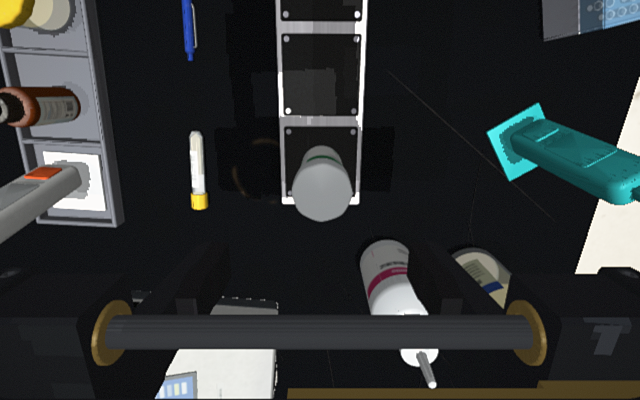

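The can cap is at (322,190). The cup, dropper and meter stand in their pockets at left ((45,12), (50,105), (60,180)). The pump bottle is close, its base near (385,250), so I check its clearance.

Run:
```python
from h import *
p=np.load('w4.npz');s=sensors.state();R=np.array(s['tcp_rot'])
q=ray(p,[[322,189],[291,189],[353,189],[322,220]],.119);print('cap',q)
print('bottle base',ray(p,[[385,241],[362,255],[410,250]],0.))
pt=cams.camera_params('top');print('bottle base top view',ray(pt,[[254,124],[266,112],[240,115]],0.))
print(R.T@(np.r_[q[0],.074]-s['tcp_pos'])*100)
```

```text
cap [[0.6512 0.1788]
 [0.6523 0.1565]
 [0.6501 0.2011]
 [0.6752 0.1801]]
bottle base [[0.7461 0.2581]
 [0.7655 0.2332]
 [0.7562 0.2885]]
bottle base top view [[0.7401 0.2619]
 [0.7706 0.2322]
 [0.764  0.2968]]
[ 1.0456  0.2833 13.7967]
```

```bash
python3 -m crank '[[[1,0.2,1],[0,0,0],0],[[1,0.2,5],[0,0,0],0],[[1,0.2,9.5],[0,0,0],0],[[1,0.2,13],[0,0,0],0],[[1,0.2,13.8],[0,0,0],0]]' 15|head -2; python3 -m crank '[[[0,0,0],[0,0,0],0.1],[[0,0,0],[0,0,0],0.7],[[0,0,0],[0,0,0],0.7],[[0,0,0],[0,0,0],0.7],[[0,0,0],[0,0,0],0.7]]'|head -2;python3 -m crank '[[[0,0,0],[0,0,0],0.7],[[0,0,0],[0,0,0],0.7],[[0,0,0],[0,0,0],0.7],[[0,0,0],[0,0,0],0.7],[[0,0,0],[0,0,0],0.7]]'
```

```text
clock: 19.3
tcp_pos: [0.6495, 0.1771, 0.0709]
clock: 19.8
tcp_pos: [0.6522, 0.1781, 0.0756]
clock: 20.3
tcp_pos: [0.6521, 0.1781, 0.0751]
tcp_rot: [[-0.999, -0.049, 0.001], [-0.049, 0.999, 0.0], [-0.001, 0.0, -1.0]]
wrist_force: [-1.1, 0.8, 3.8]
width: 0.0432
grip_force: 15.0
```

Width 43.2 mm means the upper part of the pads holds only the rim of the cap. I regrip 2.2 cm higher, fully on the cap.

```bash
python3 -m crank '[[[0,0,0],[0,0,0],0.25],[[0,0,0],[0,0,0],0.25],[[0,0,-0.8],[0,0,0],0.25],[[0,0,-1.6],[0,0,0],0.25],[[0,0,-2.2],[0,0,0],0.25]]' |head -2; python3 -m crank '[[[0,0,0],[0,0,0],0.3],[[0,0,0],[0,0,0],0.7],[[0,0,0],[0,0,0],0.7],[[0,0,0],[0,0,0],0.7],[[0,0,0],[0,0,0],0.7]]'|head -2;python3 -m crank '[[[0,0,0],[0,0,0],0.7],[[0,0,0],[0,0,0],0.7],[[0,0,0],[0,0,0],0.7]]'
```

```text
clock: 20.8
tcp_pos: [0.6521, 0.1781, 0.0978]
clock: 21.3
tcp_pos: [0.6517, 0.178, 0.0963]
clock: 21.6
tcp_pos: [0.6518, 0.1781, 0.0966]
tcp_rot: [[-0.999, -0.049, -0.0], [-0.049, 0.999, 0.0], [0.0, 0.0, -1.0]]
wrist_force: [-0.8, -0.1, 0.0]
width: 0.0433
grip_force: 15.0
```

```bash
python3 -m crank '[[[0,0,-1],[0,0,0],0.7],[[0,0,-4],[0,0,0],0.7],[[0,0,-7],[0,0,0],0.7],[[1,-1,-10],[0,0,0],0.7],[[3,-4,-11],[0,0,0],0.7]]' 18|head -2; python3 -m crank '[[[3,-3,0],[0,0,0.02],0.7],[[6.5,-6.5,0],[0,0,0.04],0.7],[[10,-10,0],[0,0,0.057],0.7],[[13,-13,0],[0,0,0.057],0.7],[[16,-16,0],[0,0,0.057],0.7]]' | head -2;  python3 -m crank '[[[2,-2.5,0],[0,0,0],0.7],[[2.8,-4.8,0],[0,0,0],0.7],[[2.8,-5,0],[0,0,0],0.7],[[2.8,-5,0],[0,0,0],0.7]]'
python3 - <<'E'
from h import *
s=sensors.state();R=np.array(s['tcp_rot'])
print(R.T@(np.array([.436,-.077,.0886])-s['tcp_pos'])*100)
E
```

```text
clock: 22.1
tcp_pos: [0.6247, 0.1379, 0.2106]
clock: 22.6
tcp_pos: [0.4707, -0.0321, 0.2076]
clock: 23.0
tcp_pos: [0.4438, -0.0809, 0.2073]
tcp_rot: [[-1.0, 0.009, 0.001], [0.009, 1.0, -0.0], [-0.001, -0.0, -1.0]]
wrist_force: [-0.5, 0.6, -0.2]
width: 0.0433
grip_force: 18.0
[ 0.8002  0.3858 11.8682]
```

```bash
python3 -m crank '[[[0.8,0.4,3],[0,0,0],0.7],[[0.8,0.4,6.5],[0,0,0],0.7],[[0.8,0.4,9],[0,0,0],0.7],[[0.8,0.4,10.5],[0,0,0],0.7],[[0.8,0.4,10.8],[0,0,0],0.7]]' |head -2; python3 -m crank '[[[0,0,0.4],[0,0,0],0.7],[[0,0,0.7],[0,0,0],0.7],[[0,0,0.9],[0,0,0],0.7],[[0,0,1.05],[0,0,0],0.7],[[0,0,1.05],[0,0,0],0.7]]'
```

```text
clock: 23.5
tcp_pos: [0.4354, -0.0755, 0.0974]
clock: 24.0
tcp_pos: [0.4357, -0.0768, 0.0883]
tcp_rot: [[-1.0, 0.008, 0.0], [0.008, 1.0, -0.0], [-0.0, -0.0, -1.0]]
wrist_force: [-0.2, -0.3, -0.9]
width: 0.0435
grip_force: 18.0
```

```bash
python3 -m crank '[[[0,0,0.05],[0,0,0],0.6],[[0,0,0.05],[0,0,0],0.3],[[0,0,0.05],[0,0,0],0],[[0,0,0.05],[0,0,0],0],[[0,0,0.05],[0,0,0],0]]'|head -2; python3 -m crank '[[[0,0,-2],[0,0,0],0],[[0,0,-6],[0,0,0],0],[[0,0,-10],[0,0,0],0],[[0,3,-12],[0,0,0],0],[[0,7,-12],[0,0,0],0]]'|head -2
python3 -m crank '[[[0,5,0],[0,0,0],0],[[0,10,0],[0,0,0],0],[[0,15,0],[0,0,0],0],[[0,20,0],[0,0,0],0],[[0,20,0],[0,0,0],0]]'|head -2
python3 - <<'E'
from h import *
a=cams.snapshot('top')[100:290,340:440,::-1];b=cams.snapshot('scene')[80:210,260:460,::-1]
a=cv2.resize(a,None,fx=3,fy=3,interpolation=2);b=cv2.resize(b,None,fx=2.4,fy=2.4,interpolation=2)
o=np.zeros((570,790,3),np.uint8);o[:,:300]=a;o[:b.shape[0],305:305+b.shape[1]]=b;cv2.imwrite('pics/end.png',o)
E
```

```text
clock: 24.5
tcp_pos: [0.4355, -0.0768, 0.0877]
clock: 25.0
tcp_pos: [0.4373, -0.0071, 0.2104]
clock: 25.5
tcp_pos: [0.4367, 0.1978, 0.2076]
```

View pics/end.png

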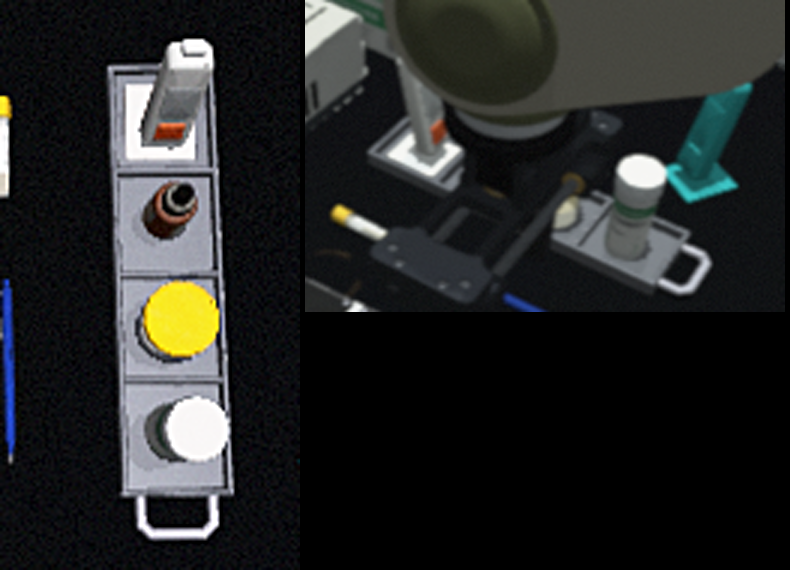

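The final view shows all four upright in their pockets. Counting away from the handle they are can (195,430), cup (180,320), dropper (170,210) and meter (170,100), with the robot clear.

```bash
python3 -c "
from cell import order;print(order.finish_job())"
```

```text
the job is handed in; nothing more can be done
None
```

The four containers now stand upright and released in the run rack in reverse order (can, cup, dropper, meter from the handle outward), and the job is handed in at about 26 s on the robot's clock.

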